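# Brace the coffee canister and twist off its lid

## Task

Set the shut square coffee canister upright and fully down in the square wooden brace on the counter, then, with the brace keeping it from turning, unscrew its tight lid anticlockwise and stop turning once the lid comes free, no more than about a quarter turn. Lift the lid straight off and finish still holding it level in the gripper, about 2 or 3 cm clear above the canister's mouth, with the canister left seated in the brace. Leave everything else on the counter where it is.

Things in the scene. Friction and masses are not known exactly. Their poses are not given: they have to be found in the camera images.
- canister_mid (a point): Square steel coffee canister, loose, about 0.42 kg: body 62 x 62 mm, 74 tall, x and y axes square to its sides. This point: middle of the body, 37 above its underside. A round neck, 37 diameter, reaches 108 above the underside, with a sprung rubber seal on it (to 115 with the lid off). Out of the brace the canister turns along with the lid.
- lid_mid (a point): Centre, half-way up, of the canister's round black twist-off lid: 57 mm diameter, 24 tall, 50 g. Shut, this point is 67 above canister_mid, the lid's lower edge is 18 above the square body, and its x axis is within 0.1 rad of the canister's. The shut lid can carry the canister's weight. The lower edge clears neck and seal 23 above the shut height.
- lid_rib_end (a point): End of the 2 mm high rib across the lid's top, 20 mm from the lid's axis along the lid's +x: shows how far the lid is turned. The lid takes 0.1 to 0.3 N m to turn, more than the counter's friction resists. Anticlockwise from above it comes free 55 to 60 degrees from the canister's x axis (the seal then pushes it up with 18 N); beyond 130 it catches again.
- brace_in (a point): Centre of the pocket floor of the wooden brace fixed to the counter, 10 mm above the counter; x and y axes square to the pocket. Pocket 68 x 68 inside, walls reach 32 above this floor, flared rubber lips to 39 (about 88 x 88 outside); base 110 x 110. The canister fits in any of the four quarter-turns.
- round_tin: bystander: round steel tin with a black lid, 62 dia x 92 tall; not the one to open; may stand where the canister or brace might (origin at its underside, mm)
- carafe: bystander: open glass, 80 dia x 130 tall (origin at its underside, mm)
- mug: bystander: white mug, 80 dia x 85 tall (origin at its underside, mm)
- spoon: bystander: steel spoon, 150 long, lying flat (origin at its underside, mm)
- phone: bystander: black phone, 72 x 148 x 9, lying flat (origin at its underside, mm)
- dosing_cup: bystander: small black cup, 58 dia x 55 tall (origin at its underside, mm)
- syrup: bystander: amber bottle, 60 dia x 190 tall (origin at its underside, mm)
- tasting_glass: bystander: small glass, 64 dia x 75 tall (origin at its underside, mm)
Not all that is in view belongs to the job. Leave any green or turquoise look-alike of the part that bears brace_in alone.

How it is judged:
By the outcome, as a careful person would: the job done as asked, in the order asked, and still so for the second after the job is handed in, while the arm keeps its last pose, push and grip.
It also fails if it takes over 42 s, if anything falls off the work surface, if the arm or the gripper's body presses on something with over 40 N, if the wrist force passes 120 N, or if a joint passes its speed limit or range.

## Robot

A 6-joint arm with a two-finger parallel gripper is mounted at the origin on the work surface. World frame = base frame: x ahead of the robot, y to its left, z up, the work surface at z = 0. Lengths are in m, angles in rad, forces in N, time in s.
With the tool pointing down it reaches from about 0.275 to 0.85 m from the base axis. Payload 19 kg.
Tool frame: the origin (TCP) lies midway between the tips of the shut fingers; the grasp point (between the pads) lies 19 mm behind it (manip.pinch_z is the distance from the TCP to the grasp point, in m); z points along the fingers, y is the direction in which the jaws open and shut (so a half turn about z gives the same grasp; the last joint's range is limited). The gripper opens to 85 mm and grips with 20 to 120 N. Pads are 22 mm wide; open, the fingers measure 114 mm over their backs; the gripper's body (76 mm by 85 mm) begins 54 mm behind the grasp point. The pads swing forward as they close: fully open they stand 13 mm farther back than shut.
Start: joints at [1.132, 0.15, 1.437, -0, 1.554, -0.134], TCP at [0.173, 0.548, 0.231] pointing down, gripper open.
Joint ranges: [-2.8, 2.8], [-0.68, 2.1], [0.12, 2.68], [-1.39, 4.53], [0.16, 2.79], [-2.81, 2.81]. Speed limits (rad/s): [1.89, 1.89, 2.22, 3.01, 3.01, 3.01].

## Interface

Orientations are given as a unit quaternion [x, y, z, w].
In Python, from workcell import manip gives the robot as it stands.
- The arm moves only by the tool carry_out, never from a script. Its argument "moves" is a list of rows, each an object with "gripper": the gripper's target within -1 to 1 (fully open at 1, half-way at 0, shut at -1); "translation": the shift along the world's x, y, z in m, a list of three; "angular": the turn, a rotation vector about the world's x, y, z in degrees, a list of three. In form: [{"gripper": gripper, "translation": [tx, ty, tz], "angular": [rx, ry, rz]}, ...]. A call has 1 to 12 rows; each row shifts and turns the commanded pose from where the row before left it; what a row does not reach is not made up. A row lasts 1/10 s, in which the tool goes at most 50 mm and 8.59 degrees, less where a joint would pass 70% of its speed; a pose out of reach is approached as far as the arm can. A call is refused whole if a number of a shift passes 0.05 or a number of a turn 8.59, either way. A call with a gripper value outside its range is refused whole. The fingers move at their own pace and stop on an object; "squeeze" is the grip in N (left out, the last holds). Time passes only in rows, so rows that do not move let the fingers close. It gives the time, the measured TCP pose, the force and the opening at its end, in the units of the state.
- manip.get_obs(): the state, without advancing time (a new reading comes with each control period).
- manip.read_camera(name): name is "side" or "top"; returns the picture (420x560x3 uint8, blue, green, red); there is no depth.
- manip.camera_info(name): a dict with "intrinsics" (3x3 intrinsics, pixels), "distortion" ([k1, k2, p1, p2, k3] as OpenCV has them; the pictures are not rectified), "world_from_camera" (4x4, takes a point from camera to world coordinates). Camera axes: x right, y down, z forward; pixel columns grow to the right and rows downward; lengths in m; the calibration is good to about 2 mm. A picture is of the moment at which its call begins. camera_info takes no time and is no camera call.
- manip.job_done(): hands the job in, once; it reports no verdict.
The state is a dict: "clock": time; "q": joint angles; "joint_velocities": joint speeds; "tau": joint torques, N m; "tool_pos": TCP position; "tool_rot": TCP orientation; "contact_force": force on the tool from outside, world axes, zero at the start; "torque": the same for the moment, N m; "grip_width": finger opening in m.
Only numpy, scipy, OpenCV 4.12 (cv2) and the standard library are available. Lean on these libraries where they do the work, as an engineer would, in place of code of your own. Each camera call takes 0.05 s, during which the arm holds its last target. There are 200 camera calls.

## Working session

There is one attempt and no reset: what is moved stays moved. The work goes in short steps, Python scripts to look and compute and a tool call to move; the robot and the scene stay as the last step left them, time stands still between calls to the robot, and variables do not carry over. Pictures are saved under pics/ and viewed, about 8 in all and at most 12, crops included, and the job is handed in when it is done.

Besides the shell and the picture viewer there is one more tool, called after ">>>" in YAML: its name, and indented under it one key for each argument. carry_out: Moves the arm, as the interface text tells. Its arguments: {"type":"object","properties":{"moves":{"type":"array"},"squeeze":{"type":"number"}},"required":["moves"]}

```bash
mkdir -p pics; cat > h.py <<'E'
import numpy as np, cv2
from workcell import manip
def ray(cam,uv):
    c=manip.camera_info(cam);K=np.array(c["intrinsics"]);D=np.array(c["distortion"]);T=np.array(c["world_from_camera"])
    p=cv2.undistortPoints(np.array(uv,float).reshape(-1,1,2),K,D).reshape(-1,2)
    d=np.c_[p,np.ones(len(p))]@T[:3,:3].T
    return T[:3,3],d
def onz(cam,uv,z):
    o,d=ray(cam,uv); return o+d*((z-o[2])/d[:,2])[:,None]
def proj(cam,P):
    c=manip.camera_info(cam);T=np.linalg.inv(np.array(c["world_from_camera"]))
    P=np.array(P,float).reshape(-1,3)
    return cv2.projectPoints(P,cv2.Rodrigues(T[:3,:3])[0],T[:3,3],np.array(c["intrinsics"]),np.array(c["distortion"]))[0].reshape(-1,2)
E
python3 - <<'E'
from h import *
for n in("top","side"):
    cv2.imwrite(f"pics/{n}0.png",manip.read_camera(n)); print(n,np.array(manip.camera_info(n)["world_from_camera"]).round(3).tolist(),np.array(manip.camera_info(n)["intrinsics"])[0,0])
print(manip.get_obs(),manip.pinch_z)
E
```

```text
top [[0.002, -0.992, 0.125, 0.275], [-1.0, -0.004, -0.02, 0.013], [0.02, -0.125, -0.992, 1.563], [0.0, 0.0, 0.0, 1.0]] 538.0797225784524
side [[0.857, -0.39, 0.338, -0.048], [-0.516, -0.669, 0.535, -0.801], [0.018, -0.633, -0.774, 1.264], [0.0, 0.0, 0.0, 1.0]] 495.5492223331765
{'clock': 0.1, 'q': array([ 1.13203681e+00,  1.50931430e-01,  1.43791548e+00, -4.55511714e-05,
        1.55381864e+00, -1.33968585e-01]), 'joint_velocities': array([-9.83006842e-05, -1.34255852e-03, -1.91682033e-03,  5.84358756e-04,
       -4.91740859e-04, -3.70842150e-04]), 'tau': array([ 5.65431706e-03, -7.14378119e+01, -5.71797538e+01,  4.31736498e-05,
        7.00630058e-03,  2.61199276e-06]), 'tool_pos': array([0.17247814, 0.54829799, 0.23076407]), 'tool_rot': array([ 1.51805855e-01,  9.88410185e-01, -5.21031170e-04, -1.29682646e-04]), 'contact_force': array([ 0.44678878, -0.0195511 , -0.29226635]), 'torque': array([ 0.00400402,  0.01805788, -0.03050838]), 'grip_width': 0.08562504184136661} 0.0187
```

View pics/top0.png

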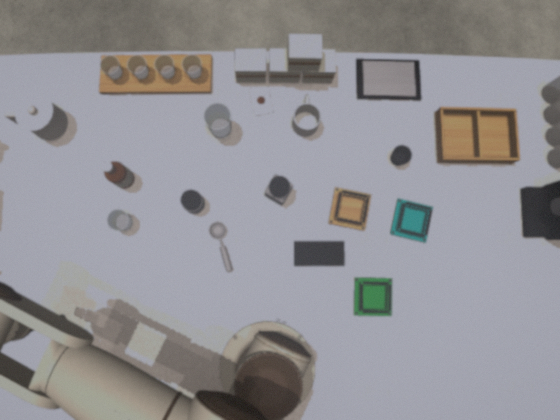

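View pics/side0.png

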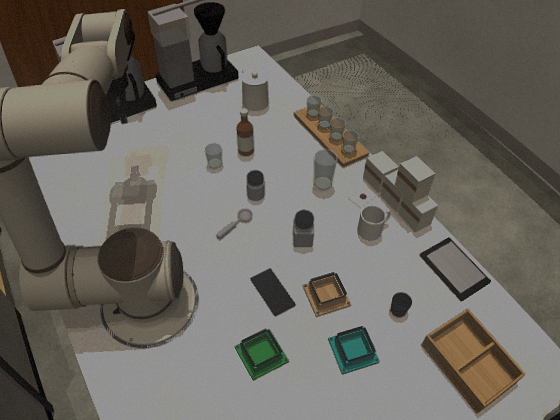

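The top view shows the following candidates.
- **Canister:** the black-lidded square can at top (279,188) / side (303,228). Rivals are the round tin at top (193,202) and the dosing cup at (401,156).
- **Brace:** the wooden one at top (350,209) / side (328,292). Rivals are turquoise (412,220), green (374,297) and the tray (477,136).

I choose the square can and the wooden brace, and check both in a crop.

```bash
python3 - <<'E'
from h import *
a=cv2.imread("pics/top0.png")[160:245,255:385]; b=cv2.imread("pics/side0.png")[195:325,265:365]
a=cv2.resize(a,None,fx=4,fy=4,interpolation=cv2.INTER_CUBIC);b=cv2.resize(b,None,fx=2.6,fy=2.6,interpolation=cv2.INTER_CUBIC)
o=np.zeros((340,790,3),np.uint8);o[:340,:520]=a;o[:b.shape[0],525:525+b.shape[1]]=b[:340]
cv2.imwrite("pics/c1.png",o)
E
```

```text
(no output)
```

View pics/c1.png

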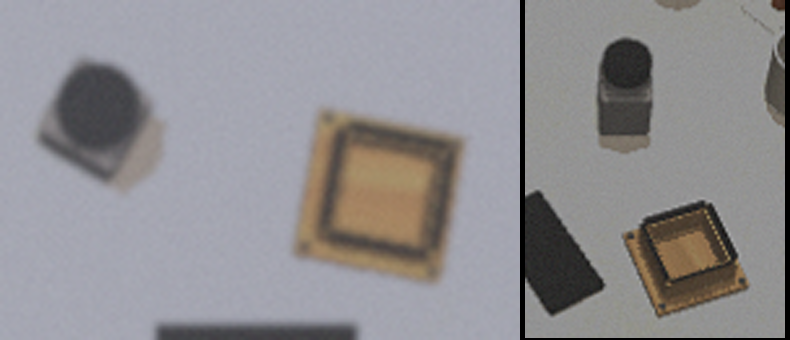

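The crop confirms it: a square steel body under a round black lid, and a wooden brace with black lips. Next I average frames and measure.

```bash
python3 - <<'E'
from h import *
im={n:np.mean([manip.read_camera(n).astype(float) for _ in range(5)],0) for n in("top","side")}
for n in im: np.save(f"{n}1.npy",im[n])
wins={"top":((322,180,380,240),(260,168,302,210)),"side":((298,265,356,320),(285,203,325,252))}
tiles=[]
for n in im:
    (x0,y0,x1,y1),(u0,v0,u1,v1)=wins[n]
    S=6
    up=lambda a:cv2.resize(a.astype(np.float32),None,fx=S,fy=S,interpolation=cv2.INTER_CUBIC)
    tp=lambda P,x,y:(np.array(P,float)+.5)/S-.5+[x,y]
    b=up(im[n][y0:y1,x0:x1]); m=((b[...,2]-b[...,0])>18).astype(np.uint8)
    m=cv2.morphologyEx(m,cv2.MORPH_CLOSE,np.ones((25,25)))
    c=max(cv2.findContours(m,0,1)[0],key=cv2.contourArea); 
    q=cv2.approxPolyN(c,4,ensure_convex=True).reshape(-1,2) if n=="top" else cv2.boxPoints(cv2.minAreaRect(c))
    w=onz(n,tp(q,x0,y0),.010)
    print(n,"brace quad",w[:,:2].round(4).tolist(),"ctr",w.mean(0).round(4),"sides",np.linalg.norm(np.roll(w,-1,0)-w,axis=1).round(4),"ang",np.degrees(np.arctan2(*(np.roll(w,-1,0)-w)[:,[1,0]].T)).round(1))
    t=b.clip(0,255).astype(np.uint8).copy();cv2.polylines(t,[np.int32(q)],True,(0,0,255));tiles.append(t)
    g=up(im[n][v0:v1,u0:u1]); gr=g.mean(2)
    md=(gr<70).astype(np.uint8); 
    c=max(cv2.findContours(md,0,1)[0],key=cv2.contourArea); e=cv2.fitEllipse(c)
    print("gray bg",np.median(gr),"lid ell",tp([e[0]],u0,v0),np.array(e[1])/S,"top-plane",onz(n,tp([e[0]],u0,v0),.116).round(4))
    mm=(g[...,0]<0.8*np.median(g[:30,:30,0])).astype(np.uint8)
    t=g.clip(0,255).astype(np.uint8).copy();cv2.ellipse(t,e,(0,0,255));
    cv2.drawContours(t,cv2.findContours(mm,0,1)[0],-1,(0,255,0),1);tiles.append(t)
o=np.zeros((600,790,3),np.uint8)
x=0
pos=[(0,0),(360,0),(0,0),(0,0)]
W=lambda t,s:cv2.resize(t,s)
o[:290,:280]=W(tiles[0],(280,290));o[:290,285:575]=W(tiles[1],(290,290));o[300:575,:290]=W(tiles[2],(290,275));o[295:595,300:545]=W(tiles[3],(245,300))
cv2.imwrite("pics/m1.png",o)
E
```

```text
top brace quad [[0.5016, -0.3049], [0.394, -0.284], [0.4152, -0.1757], [0.5242, -0.1971]] ctr [ 0.4588 -0.2404  0.01  ] sides [0.1096 0.1103 0.1111 0.1101] ang [ 169.    78.9  -11.1 -101.9]
gray bg 167.17964 lid ell [[281.18990835 182.56340535]] [6.29316139 8.85419273] top-plane [[ 0.517  -0.0371  0.116 ]]
side brace quad [[0.4152, -0.1783], [0.5398, -0.1985], [0.5016, -0.3115], [0.3833, -0.2897]] ctr [ 0.46   -0.2445  0.01  ] sides [0.1262 0.1192 0.1203 0.1159] ang [  -9.2 -108.7  169.6   74. ]
gray bg 145.77567 lid ell [[303.59826406 220.704216  ]] [19.38127772 22.0724233 ] top-plane [[ 0.4993 -0.0469  0.116 ]]
```

View pics/m1.png

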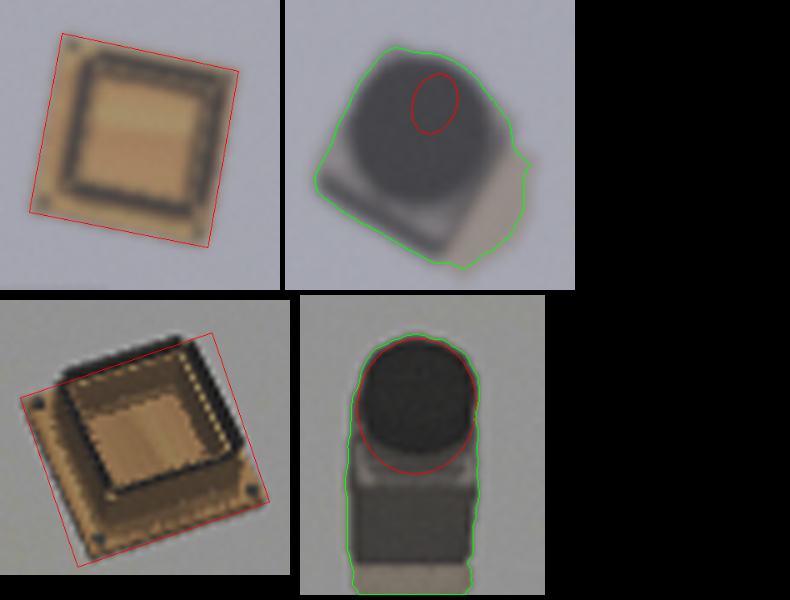

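```bash
python3 - <<'E'
from h import *
S=6;u0,v0,u1,v1=260,168,302,210
up=lambda a:cv2.resize(a.astype(np.float32),None,fx=S,fy=S,interpolation=cv2.INTER_CUBIC)
tp=lambda P,x,y:(np.array(P,float)+.5)/S-.5+[x,y]
sc=290/252
g=up(np.load("top1.npy")[v0:v1,u0:u1]);gr=g.mean(2)
mm=(g[...,0]<0.8*np.median(g[:30,:30,0])).astype(np.uint8)
c=max(cv2.findContours(mm,0,1)[0],key=cv2.contourArea).reshape(-1,2).astype(float)
def line(p,q,z,tol=4,win=.8):
    p=np.array(p,float)-[285,0];q=np.array(q,float)-[285,0];p/=sc;q/=sc
    d=(q-p)/np.linalg.norm(q-p);n=np.array([-d[1],d[0]]);s=(c-p)@d;L=np.linalg.norm(q-p)
    k=(abs((c-p)@n)<tol)&(s>.1*L)&(s<.9*L); w=onz("top",tp(c[k],u0,v0),z)[:,:2].astype(np.float32)
    f=cv2.fitLine(w,cv2.DIST_HUBER,0,.01,.01).ravel(); print("line",k.sum(),np.degrees(np.arctan2(f[1],f[0])).round(2),f[2:].round(4))
line((320,190),(435,252),0); line((318,170),(385,60),.074)
for t in(75,85,95):
    md=(gr<t).astype(np.uint8);md=cv2.morphologyEx(md,cv2.MORPH_OPEN,cv2.getStructuringElement(2,(61,61)))
    k=max(cv2.findContours(md,0,1)[0],key=cv2.contourArea);e=cv2.minEnclosingCircle(k);M=cv2.moments(k);ctr=[M['m10']/M['m00'],M['m01']/M['m00']]
    r=np.sqrt(M['m00']/np.pi)/S
    print("top",t,tp([ctr],u0,v0).round(2),r.round(2),onz("top",tp([ctr],u0,v0),.112).round(4))
u0,v0,u1,v1=wn=285,203,325,252
g=up(np.load("side1.npy")[v0:v1,u0:u1]);gr=g.mean(2)
for t in(42,50,58):
    md=(gr<t).astype(np.uint8);md=cv2.morphologyEx(md,cv2.MORPH_OPEN,cv2.getStructuringElement(2,(71,71)))
    k=max(cv2.findContours(md,0,1)[0],key=cv2.contourArea);e=cv2.minAreaRect(k);x,y,w,h=cv2.boundingRect(k)
    print("side",t,tp([[x,y],[x+w,y+h]],u0,v0).round(2).tolist())
# predicted lid silhouette in each view for centre candidates
a=np.linspace(0,6.28,60)
for ctr in((.494,-.037),):
    P=[[ctr[0]+.0285*np.cos(t),ctr[1]+.0285*np.sin(t),z] for t in a for z in(.092,.116)]
    for n in("top","side"):
        q=proj(n,P);print("pred",n,q.min(0).round(1),q.max(0).round(1),q.mean(0).round(1))
E
```

```text
Traceback (most recent call last):
  File "h.py", line 9, in onz
    o,d=ray(cam,uv); return o+d*((z-o[2])/d[:,2])[:,None]
        ~~~^^^^^^^^
  File "h.py", line 5, in ray
    p=cv2.undistortPoints(np.array(uv,float).reshape(-1,1,2),K,D).reshape(-1,2)
      ~~~~~~~~~~~~~~~~~~~^^^^^^^^^^^^^^^^^^^^^^^^^^^^^^^^^^^^^^^^
cv2.error: OpenCV(4.12.0) /io/opencv/modules/calib3d/src/undistort.dispatch.cpp:347: error: (-215:Assertion failed) CV_IS_MAT(_src) && CV_IS_MAT(_dst) && (_src->rows == 1 || _src->cols == 1) && (_dst->rows == 1 || _dst->cols == 1) && _src->cols + _src->rows - 1 == _dst->rows + _dst->cols - 1 && (CV_MAT_TYPE(_src->type) == CV_32FC2 || CV_MAT_TYPE(_src->type) == CV_64FC2) && (CV_MAT_TYPE(_dst->type) == CV_32FC2 || CV_MAT_TYPE(_dst->type) == CV_64FC2) in function 'cvUndistortPointsInternal'
```

```bash
cat > m.py <<'E'
from h import *
S=6;u0,v0,u1,v1=260,168,302,210
up=lambda a:cv2.resize(a.astype(np.float32),None,fx=S,fy=S,interpolation=cv2.INTER_CUBIC)
tp=lambda P,x,y:(np.array(P,float)+.5)/S-.5+[x,y]
g=up(np.load("top1.npy")[v0:v1,u0:u1]);gr=g.mean(2)
mm=(g[...,0]<0.8*np.median(g[:30,:30,0])).astype(np.uint8)
c=max(cv2.findContours(mm,0,1)[0],key=cv2.contourArea)
q=cv2.approxPolyDP(c,4,True).reshape(-1,2);print(tp(q,u0,v0).round(1).tolist())
for z in(0,.074):print(z,onz("top",tp(q,u0,v0),z)[:,:2].round(4).tolist())
w=np.roll(q,-1,0)
for z in (0,):
    d=onz("top",tp(w,u0,v0),z)-onz("top",tp(q,u0,v0),z);print(np.degrees(np.arctan2(d[:,1],d[:,0])).round(1),np.linalg.norm(d,axis=1).round(4))
for t in(75,85,95):
    md=(gr<t).astype(np.uint8);md=cv2.morphologyEx(md,cv2.MORPH_OPEN,cv2.getStructuringElement(2,(61,61)))
    k=max(cv2.findContours(md,0,1)[0],key=cv2.contourArea);x,y,w,h=cv2.boundingRect(k);M=cv2.moments(k);ctr=[M['m10']/M['m00'],M['m01']/M['m00']]
    print("top",t,tp([ctr,[x,y],[x+w,y+h]],u0,v0).round(2).tolist(),onz("top",tp([ctr],u0,v0),.108).round(4))
u0,v0,u1,v1=wn=285,203,325,252
g=up(np.load("side1.npy")[v0:v1,u0:u1]);gr=g.mean(2)
for t in(42,50,58):
    md=(gr<t).astype(np.uint8);md=cv2.morphologyEx(md,cv2.MORPH_OPEN,cv2.getStructuringElement(2,(71,71)))
    k=max(cv2.findContours(md,0,1)[0],key=cv2.contourArea);x,y,w,h=cv2.boundingRect(k)
    print("side",t,tp([[x,y],[x+w,y+h]],u0,v0).round(2).tolist())
a=np.linspace(0,6.28,60)
for ctr in((.494,-.037),):
    P=[[ctr[0]+.0285*np.cos(t),ctr[1]+.0285*np.sin(t),z] for t in a for z in(.092,.116)]
    for n in("top","side"):
        q=proj(n,P);print("pred",n,q.min(0).round(1),q.max(0).round(1),q.mean(0).round(1))
E
python3 m.py
```

```text
[[275.2, 174.4], [272.8, 176.2], [269.2, 181.2], [264.1, 192.4], [264.1, 194.9], [277.1, 203.6], [285.8, 206.4], [292.8, 200.8], [294.1, 197.8], [294.8, 191.1], [292.6, 188.8], [291.9, 184.9], [285.8, 177.4], [281.9, 175.4]]
0 [[0.5607, -0.0236], [0.5552, -0.0162], [0.5402, -0.006], [0.5069, 0.0091], [0.4995, 0.0091], [0.474, -0.0291], [0.4658, -0.0545], [0.4826, -0.075], [0.4915, -0.079], [0.5113, -0.081], [0.5182, -0.0747], [0.5296, -0.0727], [0.5519, -0.0546], [0.5578, -0.0433]]
0.074 [[0.5472, -0.0219], [0.5419, -0.0148], [0.5276, -0.005], [0.4959, 0.0093], [0.4888, 0.0093], [0.4646, -0.0271], [0.4567, -0.0513], [0.4727, -0.0709], [0.4812, -0.0746], [0.5001, -0.0766], [0.5067, -0.0705], [0.5175, -0.0687], [0.5388, -0.0514], [0.5444, -0.0406]]
[ 126.9  145.6  155.6 -179.8 -123.7 -108.   -50.7  -23.9   -5.9   42.6
    9.6   39.1   62.3   81.6] [0.0092 0.0182 0.0366 0.0074 0.0459 0.0267 0.0266 0.0097 0.0199 0.0094
 0.0116 0.0288 0.0128 0.0199]
top 75 [[279.02, 186.62], [270.08, 177.08], [288.25, 196.08]] [[ 0.5071 -0.0314  0.108 ]]
top 85 [[279.15, 186.78], [269.42, 176.58], [289.08, 197.08]] [[ 0.5066 -0.0318  0.108 ]]
top 95 [[279.26, 186.96], [268.92, 176.08], [289.92, 197.58]] [[ 0.5061 -0.0321  0.108 ]]Traceback (most recent call last):
  File "m.py", line 21, in <module>
    k=max(cv2.findContours(md,0,1)[0],key=cv2.contourArea);x,y,w,h=cv2.boundingRect(k)
ValueError: max() iterable argument is empty
```

```bash
cat > e.py <<'E'
from h import *
from scipy.ndimage import map_coordinates, gaussian_filter
G={n:gaussian_filter(np.load(f"{n}1.npy").mean(2),.5) for n in("top","side")}
def T(n,p):
    p=np.array(p,float); return (p-[285,0])/6.905+[259.57,167.57] if n=="top" else (p-[300,295])/6.123+[284.6,202.6]
def edge(n,p,q,z,sgn=0,half=1.6):
    p,q=T(n,p),T(n,q);d=(q-p)/np.linalg.norm(q-p);nn=np.array([-d[1],d[0]])
    o=np.linspace(-half,half,41);P=[]
    for s in np.linspace(0,1,40):
        X=p+s*(q-p)+o[:,None]*nn; gr=np.gradient(map_coordinates(G[n],[X[:,1],X[:,0]],order=3))
        gr=abs(gr) if sgn==0 else gr*sgn; P.append(X[gr.argmax()])
    w=onz(n,P,z)[:,:2].astype(np.float32);f=cv2.fitLine(w,cv2.DIST_HUBER,0,.001,.001).ravel()
    r=(w-f[2:])@np.array([-f[1],f[0]]);a=np.degrees(np.arctan2(f[1],f[0]))
    nv=np.array([-f[1],f[0]]); print(n,z,"ang mod90",((a+60)%90-60).round(2),"rms",r.std().round(5),"dist to lid(.506,-.032)",((np.array([.506,-.032])-f[2:])@nv).round(4))
edge("top",(325,190),(430,250),0);edge("top",(332,176),(438,234),.074);edge("top",(452,225),(492,155),.074);edge("top",(322,160),(360,100),.074)
edge("side",(358,562),(462,565),0);edge("side",(362,487),(464,490),.074)
g=G["side"]
row=lambda y:g[int(y),285:325].round()
c=T("side",(418,397));pts=[]
for t in np.linspace(0,2*np.pi,120,endpoint=False):
    r=np.linspace(6,13,80);X=c+r[:,None]*[np.cos(t),np.sin(t)];pr=map_coordinates(g,[X[:,1],X[:,0]],order=3);pts.append(X[np.gradient(pr)[:].argmax()])
pts=np.array(pts);up=pts[pts[:,1]<c[1]+1]
# upper arc = top rim at z=.116: circle fit in world
from scipy.optimize import least_squares
w=onz("side",up,.116)[:,:2];s=least_squares(lambda v:np.hypot(*(w-v[:2]).T)-v[2],[.5,-.03,.0285],loss="soft_l1",f_scale=.001);print("side lid circle",s.x.round(4),len(up))
g=G["top"];c=np.array([279.3,187]);pts=[]
for t in np.linspace(0,2*np.pi,120,endpoint=False):
    r=np.linspace(7,12,80);X=c+r[:,None]*[np.cos(t),np.sin(t)];pr=map_coordinates(g,[X[:,1],X[:,0]],order=3);pts.append(X[np.gradient(pr).argmax()])
pts=np.array(pts);up=pts[pts[:,1]<c[1]]
w=onz("top",up,.116)[:,:2];s=least_squares(lambda v:np.hypot(*(w-v[:2]).T)-v[2],[.5,-.03,.0285],loss="soft_l1",f_scale=.001);print("top lid circle",s.x.round(4))
s=least_squares(lambda v:np.hypot(*(w-v[:2]).T)-.0285,[.5,-.03],loss="soft_l1",f_scale=.001);print("fixed r",s.x.round(4))
E
python3 e.py
```

```text
top 0 ang mod90 -30.23 rms 0.00031 dist to lid(.506,-.032) -0.0277
top 0.074 ang mod90 -35.14 rms 0.0031 dist to lid(.506,-.032) -0.0262
top 0.074 ang mod90 -27.85 rms 0.00021 dist to lid(.506,-.032) 0.0309
top 0.074 ang mod90 -34.76 rms 0.00065 dist to lid(.506,-.032) -0.0315
side 0 ang mod90 -30.46 rms 0.00012 dist to lid(.506,-.032) 0.0274
side 0.074 ang mod90 -31.25 rms 0.00029 dist to lid(.506,-.032) 0.0327
side lid circle [ 0.5079 -0.0352  0.0289] 64
top lid circle [ 0.5074 -0.0313  0.0288]
fixed r [ 0.5078 -0.0313]
```

Canister axis is about (0.508, -0.0335), with its sides at -30.5° mod 90. Brace is at (0.459, -0.240), -11.3° mod 90. The sizes match the given dimensions: brace sides measure 110 mm and lid radius 28.8 mm. I'll move above the lid, turning the wrist back for range.

>>> carry_out:
  moves:
    - {"gripper":1,"translation":[0.024,-0.041,0],"angular":[0,0,-5]}
    - {"gripper":1,"translation":[0.024,-0.041,0],"angular":[0,0,-5]}
    - {"gripper":1,"translation":[0.024,-0.041,0],"angular":[0,0,-5]}
    - {"gripper":1,"translation":[0.024,-0.041,0],"angular":[0,0,-5]}
    - {"gripper":1,"translation":[0.024,-0.041,0],"angular":[0,0,-5]}
    - {"gripper":1,"translation":[0.024,-0.041,0],"angular":[0,0,-5]}
    - {"gripper":1,"translation":[0.024,-0.041,0],"angular":[0,0,-5]}
    - {"gripper":1,"translation":[0.024,-0.041,0],"angular":[0,0,-5]}
    - {"gripper":1,"translation":[0.024,-0.041,0],"angular":[0,0,-5]}
    - {"gripper":1,"translation":[0.024,-0.041,0],"angular":[0,0,-5]}
    - {"gripper":1,"translation":[0.024,-0.041,0],"angular":[0,0,-5]}
    - {"gripper":1,"translation":[0.024,-0.041,0],"angular":[0,0,-5]}

```text
clock: 1.8
tool_pos: [0.4612, 0.0545, 0.2316]
tool_rot: [0.627, 0.779, 0.0, 0.0]
contact_force: [1.1, 0.9, 0.1]
grip_width: 0.0855
```

>>> carry_out:
  moves:
    - {"gripper":1,"translation":[0.0235,-0.044,0],"angular":[0,0,0]}
    - {"gripper":1,"translation":[0.0235,-0.0445,0],"angular":[0,0,0]}
    - {"gripper":1,"translation":[0,0,-0.04],"angular":[0,0,0]}
    - {"gripper":1,"translation":[0,0,-0.03],"angular":[0,0,0]}
    - {"gripper":1,"translation":[0,0,0],"angular":[0,0,0]}
    - {"gripper":1,"translation":[0,0,0],"angular":[0,0,0]}

```text
clock: 2.4
tool_pos: [0.5075, -0.0317, 0.1622]
tool_rot: [0.626, 0.78, -0.0, 0.0]
contact_force: [-0.6, -0.4, 0.6]
grip_width: 0.0855
```

```bash
python3 - <<'E'
from h import *
a=manip.read_camera("side");cv2.imwrite("pics/s2.png",cv2.resize(a[130:290,220:400],None,fx=3.5,fy=3.5,interpolation=cv2.INTER_CUBIC))
o=manip.get_obs();print(o["tool_pos"],o["tool_rot"],o["q"].round(2))
E
```

```text
[ 0.50798486 -0.0316421   0.16301536] [6.25504536e-01 7.80220083e-01 3.62760768e-04 7.52783736e-04] [-0.21  0.05  1.69 -0.    1.4  -0.43]
```

View pics/s2.png

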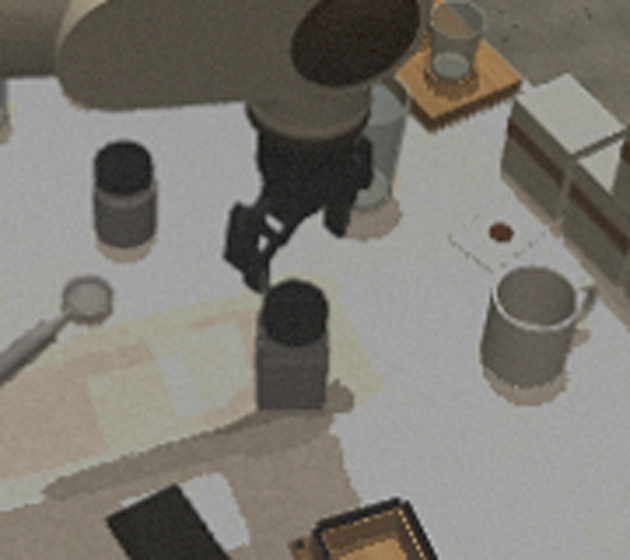

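The open gripper is above the square canister's lid (crop 295,310), straddling it, with nothing else near. Descending.

>>> carry_out:
  moves:
    - {"gripper":1,"translation":[0,-0.001,-0.025],"angular":[0,0,0]}
    - {"gripper":1,"translation":[0,0,-0.02],"angular":[0,0,0]}
    - {"gripper":1,"translation":[0,0,-0.02],"angular":[0,0,0]}
    - {"gripper":1,"translation":[0,0,-0.015],"angular":[0,0,0]}
    - {"gripper":1,"translation":[0,0,0],"angular":[0,0,0]}

```text
clock: 2.95
tool_pos: [0.5074, -0.0324, 0.0814]
tool_rot: [0.625, 0.78, -0.0, -0.0]
contact_force: [-0.2, -0.7, 0.8]
grip_width: 0.0855
```

>>> carry_out:
  moves:
    - {"gripper":-1,"translation":[0,0,0],"angular":[0,0,0]}
    - {"gripper":-1,"translation":[0,0,0],"angular":[0,0,0]}
    - {"gripper":-1,"translation":[0,0,0],"angular":[0,0,0]}
    - {"gripper":-1,"translation":[0,0,0],"angular":[0,0,0]}
    - {"gripper":-1,"translation":[0,0,0],"angular":[0,0,0]}
    - {"gripper":-1,"translation":[0,0,0],"angular":[0,0,0]}
  squeeze: 60

```text
clock: 3.55
tool_pos: [0.5088, -0.0328, 0.0832]
tool_rot: [0.626, 0.78, 0.001, 0.002]
contact_force: [3.4, 0.8, 8.1]
grip_width: 0.0554
```

>>> carry_out:
  moves:
    - {"gripper":-1,"translation":[0,0,0.01],"angular":[0,0,0]}
    - {"gripper":-1,"translation":[0,0,0.02],"angular":[0,0,0]}
    - {"gripper":-1,"translation":[0,0,0.03],"angular":[0,0,0]}
    - {"gripper":-1,"translation":[0,0,0.03],"angular":[0,0,0]}
    - {"gripper":-1,"translation":[0,0,0.01],"angular":[0,0,0]}
    - {"gripper":-1,"translation":[0,0,0],"angular":[0,0,0]}
    - {"gripper":-1,"translation":[0,0,0],"angular":[0,0,0]}

```text
clock: 4.25
tool_pos: [0.5069, -0.0327, 0.1801]
tool_rot: [0.626, 0.78, -0.0, -0.001]
contact_force: [0.4, -0.4, -6.4]
grip_width: 0.0556
```

>>> carry_out:
  moves:
    - {"gripper":-1,"translation":[-0.008,-0.0345,0],"angular":[0,0,3.2]}
    - {"gripper":-1,"translation":[-0.008,-0.0345,0],"angular":[0,0,3.2]}
    - {"gripper":-1,"translation":[-0.008,-0.0345,0],"angular":[0,0,3.2]}
    - {"gripper":-1,"translation":[-0.008,-0.0345,0],"angular":[0,0,3.2]}
    - {"gripper":-1,"translation":[-0.008,-0.0345,0],"angular":[0,0,3.2]}
    - {"gripper":-1,"translation":[-0.008,-0.0345,0],"angular":[0,0,3.2]}
    - {"gripper":-1,"translation":[0,0,-0.02],"angular":[0,0,0]}
    - {"gripper":-1,"translation":[0,0,0],"angular":[0,0,0]}
    - {"gripper":-1,"translation":[0,0,0],"angular":[0,0,0]}
    - {"gripper":-1,"translation":[0,0,0],"angular":[0,0,0]}

```text
clock: 5.25
tool_pos: [0.4597, -0.2392, 0.1615]
tool_rot: [0.486, 0.874, 0.0, -0.0]
contact_force: [-0.4, -0.6, -5.9]
grip_width: 0.0553
```

```bash
python3 - <<'E'
from h import *
a=np.mean([manip.read_camera("side").astype(float) for _ in range(4)],0);np.save("side3.npy",a)
t=manip.read_camera("top")
o=np.zeros((500,800,3),np.uint8)
o[:480,:390]=cv2.resize(a[210:330,272:369].clip(0,255).astype(np.uint8),(390,480),interpolation=cv2.INTER_CUBIC)
o[:400,400:800]=cv2.resize(t[160:260,300:400],(400,400),interpolation=cv2.INTER_CUBIC)
cv2.imwrite("pics/s3.png",o)
o=manip.get_obs();print(o["clock"],o["tool_pos"],o["tool_rot"],o["contact_force"],o["q"].round(2))
E
```

```text
5.5 [ 0.45962651 -0.23949332  0.16163903] [ 4.86564819e-01  8.73644441e-01 -9.30609948e-05  2.44365880e-04] [ 0.78370674  0.2090108  -5.63958098] [-0.63  0.07  1.67 -0.    1.4  -1.18]
```

View pics/s3.png

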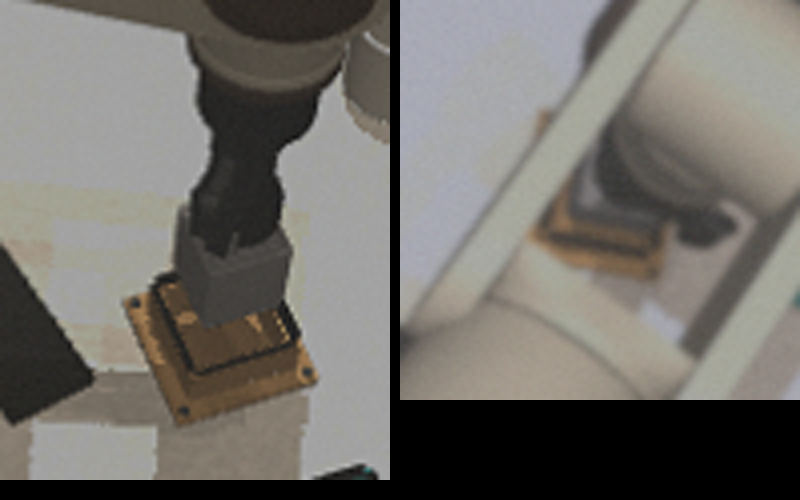

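```bash
cat > f.py <<'E'
from h import *
from scipy.ndimage import map_coordinates, gaussian_filter
g=gaussian_filter(np.load("side3.npy").mean(2),.5)
def edge(p,q,z,half=2):
    t=lambda p:np.array([p[0]/390*97+271.5,p[1]/4+209.5]);p,q=t(p),t(q)
    d=(q-p)/np.linalg.norm(q-p);nn=np.array([-d[1],d[0]]);o=np.linspace(-half,half,41);P=[]
    for s in np.linspace(0,1,40):
        X=p+s*(q-p)+o[:,None]*nn;P.append(X[abs(np.gradient(map_coordinates(g,[X[:,1],X[:,0]],order=3))).argmax()])
    w=onz("side",P,z)[:,:2].astype(np.float32);f=cv2.fitLine(w,cv2.DIST_HUBER,0,.001,.001).ravel()
    nv=np.array([-f[1],f[0]]);a=np.degrees(np.arctan2(f[1],f[0]))
    print(z,((a+60)%90-60).round(2),"rms",((w-f[2:])@nv).std().round(5),"dist to (.4595,-.2395)",((np.array([.4595,-.2395])-f[2:])@nv).round(4),"brace ctr",((np.array([.459,-.240])-f[2:])@nv).round(4))
print("can bottom");edge((212,321),(278,304),.079)
print("left low vertical -> skip; lip front");edge((208,371),(290,343),.049)
print("base right/front");edge((190,418),(305,384),.0)
edge((140,318),(175,400),.01)
E
python3 f.py
```

```text
can bottom
0.079 -10.67 rms 0.00178 dist to (.4595,-.2395) 0.0303 brace ctr 0.0297
left low vertical -> skip; lip front
0.049 -11.79 rms 0.00264 dist to (.4595,-.2395) 0.0433 brace ctr 0.0427
base right/front
0.0 -11.58 rms 0.00026 dist to (.4595,-.2395) 0.0581 brace ctr 0.0575
0.01 -22.95 rms 0.00271 dist to (.4595,-.2395) -0.048 brace ctr -0.0478
```

Canister at -10.7° versus brace at about -11.5°, and centred within about 1.5 mm. The canister hangs upright above the brace, at crop pixel (235,290). Lowering.

>>> carry_out:
  moves:
    - {"gripper":-1,"translation":[-0.0005,-0.0005,-0.02],"angular":[0,0,-0.5]}
    - {"gripper":-1,"translation":[0,0,-0.01],"angular":[0,0,0]}
    - {"gripper":-1,"translation":[0,0,-0.01],"angular":[0,0,0]}
    - {"gripper":-1,"translation":[0,0,-0.005],"angular":[0,0,0]}
    - {"gripper":-1,"translation":[0,0,0],"angular":[0,0,0]}

```text
clock: 6.0
tool_pos: [0.4588, -0.2401, 0.1158]
tool_rot: [0.491, 0.871, 0.0, -0.0]
contact_force: [-0.3, 0.4, -4.8]
grip_width: 0.0558
```

>>> carry_out:
  moves:
    - {"gripper":-1,"translation":[0,0,-0.006],"angular":[0,0,0]}
    - {"gripper":-1,"translation":[0,0,-0.006],"angular":[0,0,0]}
    - {"gripper":-1,"translation":[0,0,-0.005],"angular":[0,0,0]}
    - {"gripper":-1,"translation":[0,0,0],"angular":[0,0,0]}

```text
clock: 6.4
tool_pos: [0.4586, -0.24, 0.0985]
tool_rot: [0.491, 0.871, 0.0, -0.001]
contact_force: [0.4, 1.0, -5.3]
grip_width: 0.0559
```

>>> carry_out:
  moves:
    - {"gripper":-1,"translation":[0,0,-0.003],"angular":[0,0,0]}
    - {"gripper":-1,"translation":[0,0,-0.002],"angular":[0,0,0]}
    - {"gripper":-1,"translation":[0,0,0],"angular":[0,0,0]}

```text
clock: 6.7
tool_pos: [0.4588, -0.2402, 0.0941]
tool_rot: [0.491, 0.871, -0.0, -0.0]
contact_force: [0.4, 0.1, -6.0]
grip_width: 0.0556
```

>>> carry_out:
  moves:
    - {"gripper":-1,"translation":[0,0,-0.001],"angular":[0,0,0]}
    - {"gripper":-1,"translation":[0,0,-0.001],"angular":[0,0,0]}
    - {"gripper":-1,"translation":[0,0,0],"angular":[0,0,0]}
    - {"gripper":-1,"translation":[0,0,0],"angular":[0,0,0]}

```text
clock: 7.1
tool_pos: [0.4594, -0.2405, 0.0931]
tool_rot: [0.491, 0.871, -0.0, 0.001]
contact_force: [1.4, 2.1, 6.1]
grip_width: 0.0558
```

Contact at TCP z 0.093, which is exactly the grasp height plus the 10 mm floor, so it is fully seated. Now unscrewing while watching force.

>>> carry_out:
  moves:
    - {"gripper":-1,"translation":[0,0,0],"angular":[0,0,5]}
    - {"gripper":-1,"translation":[0,0,0],"angular":[0,0,7]}
    - {"gripper":-1,"translation":[0,0,0],"angular":[0,0,7]}
    - {"gripper":-1,"translation":[0,0,0],"angular":[0,0,7]}
    - {"gripper":-1,"translation":[0,0,0],"angular":[0,0,7]}
    - {"gripper":-1,"translation":[0,0,0],"angular":[0,0,7]}
    - {"gripper":-1,"translation":[0,0,0],"angular":[0,0,0]}
  squeeze: 80

```text
clock: 7.8
tool_pos: [0.4595, -0.2406, 0.0932]
tool_rot: [0.161, 0.987, -0.001, 0.001]
contact_force: [1.0, -0.2, 6.8]
grip_width: 0.0552
```

```bash
cat > st.py <<'E'
from h import *
o=manip.get_obs();x,y=o["tool_rot"][:2];print(o["clock"],o["tool_pos"].round(4),"psi",np.degrees(np.arctan2(y*y-x*x,2*x*y)).round(2),o["contact_force"].round(1),o["torque"].round(2),o["grip_width"].round(4),o["q"].round(2))
E
python3 st.py
```

```text
Traceback (most recent call last):
  File "st.py", line 2, in <module>
    o=manip.get_obs();x,y=o["tool_rot"][:2];print(o["clock"],o["tool_pos"].round(4),"psi",np.degrees(np.arctan2(y*y-x*x,2*x*y)).round(2),o["contact_force"].round(1),o["torque"].round(2),o["grip_width"].round(4),o["q"].round(2))
                                                                                                                                                                                          ^^^^^^^^^^^^^^^^^^^^^
AttributeError: 'float' object has no attribute 'round'
```

```bash
sed -i 's/o\["grip_width"\].round(4)/o["grip_width"]/' st.py; python3 st.py
```

```text
7.8 [ 0.4595 -0.2406  0.0932] psi 71.52 [ 1.  -0.2  6.8] [-0.14 -0.08  0.04] 0.05524987678907964 [-0.63  0.12  1.76 -0.    1.26 -1.88]
```

>>> carry_out:
  moves:
    - {"gripper":-1,"translation":[0,0,0],"angular":[0,0,4]}
    - {"gripper":-1,"translation":[0,0,0],"angular":[0,0,4]}
    - {"gripper":-1,"translation":[0,0,0],"angular":[0,0,2]}
    - {"gripper":-1,"translation":[0,0,0],"angular":[0,0,0]}

```text
clock: 8.2
tool_pos: [0.4596, -0.2408, 0.0937]
tool_rot: [0.076, 0.997, -0.001, 0.001]
contact_force: [-0.2, 1.8, 13.7]
grip_width: 0.0552
```

```bash
python3 st.py
```

```text
8.2 [ 0.4596 -0.2408  0.0937] psi 81.32 [-0.2  1.8 13.7] [-0.02  0.2  -0.04] 0.055209208901680594 [-0.63  0.12  1.76 -0.    1.26 -2.05]
```

>>> carry_out:
  moves:
    - {"gripper":-1,"translation":[0,0,0],"angular":[0,0,3]}
    - {"gripper":-1,"translation":[0,0,0],"angular":[0,0,0]}
    - {"gripper":-1,"translation":[0,0,0],"angular":[0,0,0]}

```text
clock: 8.5
tool_pos: [0.4598, -0.2409, 0.0941]
tool_rot: [0.05, 0.999, -0.001, 0.001]
contact_force: [-2.7, 3.0, 18.9]
grip_width: 0.0553
```

```bash
python3 st.py
```

```text
8.5 [ 0.4598 -0.2409  0.0941] psi 84.25 [-2.7  3.  18.9] [0.23 0.33 0.12] 0.05533891206262895 [-0.63  0.12  1.76 -0.    1.26 -2.1 ]
```

>>> carry_out:
  moves:
    - {"gripper":-1,"translation":[0,0,0],"angular":[0,0,2]}
    - {"gripper":-1,"translation":[0,0,0],"angular":[0,0,2]}
    - {"gripper":-1,"translation":[0,0,0],"angular":[0,0,0]}
    - {"gripper":-1,"translation":[0,0,0],"angular":[0,0,0]}

```text
clock: 8.9
tool_pos: [0.4599, -0.241, 0.0942]
tool_rot: [0.015, 1.0, -0.001, 0.002]
contact_force: [-1.1, 1.1, 18.2]
grip_width: 0.0555
```

```bash
python3 st.py; python3 - <<'E'
from h import *
a=manip.read_camera("side");t=manip.read_camera("top")
o=np.zeros((500,800,3),np.uint8)
o[:480,:390]=cv2.resize(a[210:330,272:369],(390,480),interpolation=cv2.INTER_CUBIC)
o[:400,400:800]=cv2.resize(t[160:260,300:400],(400,400),interpolation=cv2.INTER_CUBIC)
cv2.imwrite("pics/s4.png",o)
E
python3 st.py
```

```text
8.9 [ 0.4599 -0.241   0.0942] psi 88.24 [-1.1  1.1 18.2] [-0.01  0.22  0.01] 0.055465298267564314 [-0.63  0.12  1.76 -0.    1.26 -2.17]
9.0 [ 0.4599 -0.241   0.0942] psi 88.24 [-0.1  2.5 18.1] [ 0.08  0.23 -0.03] 0.05504372477351578 [-0.63  0.12  1.76 -0.    1.26 -2.17]
```

View pics/s4.png

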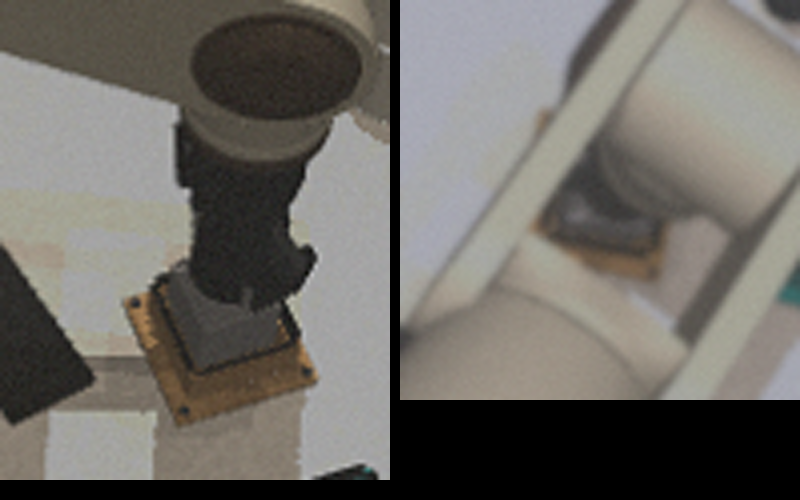

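The canister sits flat in the brace. Upward force is steady at 18 N after a 57° turn, which matches the seal. A 2 mm test lift should tell: the seal keeps pushing if the lid is free, and about -5 N shows if it is still locked.

>>> carry_out:
  moves:
    - {"gripper":-1,"translation":[0,0,0.001],"angular":[0,0,0]}
    - {"gripper":-1,"translation":[0,0,0.001],"angular":[0,0,0]}
    - {"gripper":-1,"translation":[0,0,0],"angular":[0,0,0]}
    - {"gripper":-1,"translation":[0,0,0],"angular":[0,0,0]}

```text
clock: 9.4
tool_pos: [0.4598, -0.2409, 0.0958]
tool_rot: [0.015, 1.0, -0.001, 0.001]
contact_force: [0.8, 0.3, 13.0]
grip_width: 0.055
```

```bash
python3 st.py
```

```text
9.4 [ 0.4598 -0.2409  0.0958] psi 88.24 [ 0.8  0.3 13. ] [-0.01  0.    0.02] 0.054985820295052314 [-0.63  0.12  1.75 -0.    1.26 -2.17]
```

The lid is free: the force followed the seal, falling to 13 N. Lifting straight up to about 45 mm above shut, which puts the lower edge about 22 mm above the seal and 29 mm above the neck.

>>> carry_out:
  moves:
    - {"gripper":-1,"translation":[0,0,0.004],"angular":[0,0,0]}
    - {"gripper":-1,"translation":[0,0,0.007],"angular":[0,0,0]}
    - {"gripper":-1,"translation":[0,0,0.008],"angular":[0,0,0]}
    - {"gripper":-1,"translation":[0,0,0.008],"angular":[0,0,0]}
    - {"gripper":-1,"translation":[0,0,0.008],"angular":[0,0,0]}
    - {"gripper":-1,"translation":[0,0,0.006],"angular":[0,0,0]}
    - {"gripper":-1,"translation":[0,0,0],"angular":[0,0,0]}
    - {"gripper":-1,"translation":[0,0,0],"angular":[0,0,0]}
    - {"gripper":-1,"translation":[0,0,0],"angular":[0,0,0]}

```text
clock: 10.3
tool_pos: [0.4587, -0.2401, 0.1349]
tool_rot: [0.015, 1.0, 0.0, -0.0]
contact_force: [0.3, 0.6, -1.5]
grip_width: 0.0551
```

```bash
python3 - <<'E'
from h import *
a=manip.read_camera("side");t=manip.read_camera("top")
o=np.zeros((500,800,3),np.uint8)
o[:480,:390]=cv2.resize(a[210:330,272:369],(390,480),interpolation=cv2.INTER_CUBIC)
o[:300,400:800]=cv2.resize(t,(400,300))
cv2.imwrite("pics/s5.png",o)
E
python3 st.py
```

```text
10.4 [ 0.4588 -0.2402  0.1349] psi 88.24 [ 0.1 -0.4 -0.2] [ 0.05 -0.01 -0.04] 0.055336209010665535 [-0.63  0.09  1.71 -0.    1.35 -2.17]
```

View pics/s5.png

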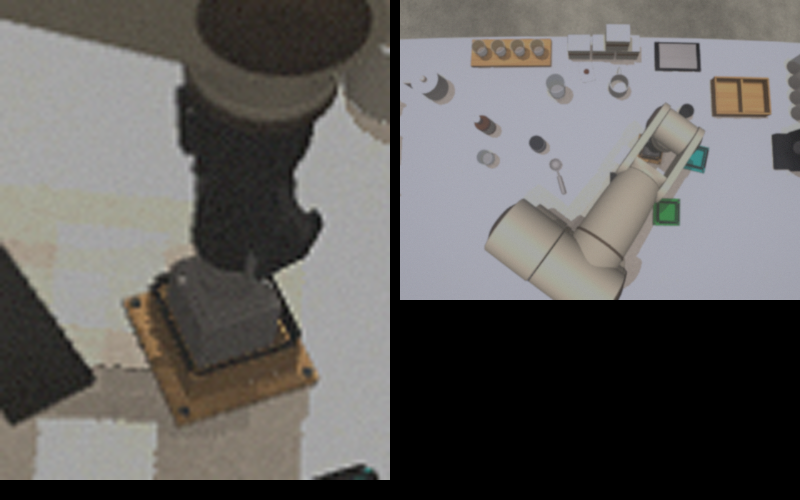

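The body is seated and the force is about 0 N, with the lid held. The lift so far is 41.7 mm, so I raise 3 mm more.

>>> carry_out:
  moves:
    - {"gripper":-1,"translation":[0,0,0.003],"angular":[0,0,0]}
    - {"gripper":-1,"translation":[0,0,0],"angular":[0,0,0]}
    - {"gripper":-1,"translation":[0,0,0],"angular":[0,0,0]}
    - {"gripper":-1,"translation":[0,0,0],"angular":[0,0,0]}

```text
clock: 10.8
tool_pos: [0.4589, -0.2402, 0.1382]
tool_rot: [0.015, 1.0, -0.0, -0.0]
contact_force: [0.4, -0.1, -0.4]
grip_width: 0.0552
```

```bash
python3 st.py; python3 -c "
from workcell import manip
print(manip.job_done())"
```

```text
10.8 [ 0.4589 -0.2402  0.1382] psi 88.24 [ 0.4 -0.1 -0.4] [ 0.03 -0.01 -0.02] 0.055244636036428145 [-0.63  0.08  1.7  -0.    1.35 -2.17]
the job is handed in; nothing more can be done
None
```

I set the canister down in the wooden brace, unscrewed the lid with a 57° anticlockwise turn, lifted it straight off and handed the job in at 10.8 s.

**Final state:** the gripper holds the lid level at 45 mm above its shut height. That puts its lower edge about 22 mm above the seal and 29 mm above the neck.

**Last checks:**
- **Seating:** contact came at TCP z 0.093 m, exactly 10 mm (the pocket floor's height) above the grasp height. The last picture, taken just before a final 3 mm raise, shows the body down inside the brace lips.
- **Lid free:** upward force levelled at 18 N, matching the seal. It fell to 13 N in a 2 mm test lift, then to about 0 once clear.
- **Bystanders:** the bystanders not hidden by the arm look unmoved in the last top view.

**Less certain:** the rib was never visible under the gripper, so the turn angle comes from the tool's rotation and the lid's release from force. The gripper read 55 mm on the 57 mm lid, which I put down to pad give or sensor offset.

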